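Tip a cap sorting tray onto its stop

ROBOT

A 6-joint arm with a two-finger parallel gripper is mounted at the origin on a cart in front of the work surface, level with it; the furniture and walls round the work are solid. World frame = base frame: x ahead of the robot, y to its left, z up, the work surface at z = 0. Lengths are in mm, angles in rad, forces in N, time in s.
With the tool pointing down it reaches from about 350 to 975 mm from the base axis. Payload 7.1 kg.
Tool frame: the origin (TCP) lies on the mounting face of the last link; the fingertips stand 182 mm ahead of it and the grasp point (between the pads) lies 163 mm ahead of it; z points along the fingers, y is the direction in which the jaws open and shut (so a half turn about z gives the same grasp; the last joint's range is limited). The gripper opens to 88 mm and grips with 3 to 60 N. Pads are 20 mm wide; open, the fingers measure 115 mm over their backs; the gripper's body (75 mm by 178 mm) begins 61 mm behind the grasp point.
Start: joints at [-1.139, 0.423, 1.63, -0, 1.089, -0.019], TCP at [272.318, -562.538, 404.675] pointing down, gripper open.
Joint ranges: [-3, 3], [-0.9, 2.11], [0.09, 2.58], [-1.31, 4.45], [0.11, 2.69], [-2.54, 2.54]. Speed limits (rad/s): [2.39, 2.39, 3.01, 3.14, 3.14, 3.14].

INTERFACE

Orientations are given as a rotation vector (axis times angle).
In Python, from workcell import ctrl, optics, nets gives the robot as it stands.
- The arm moves only by the tool send_rows, never from a script. Its argument "rows" is a list of rows, each an object with "offset": the shift along the tool's x, y, z in m, a list of three; "twist": the turn, a rotation vector about the tool's x, y, z in degrees, a list of three. A call has exactly 5 rows; each row shifts and turns the pose as measured when the row begins, along the tool's axes as they then stand; what a row does not reach is not made up. A row lasts 1/12 s, in which the tool goes at most 41.7 mm and 7.16 degrees, less where a joint would pass 70% of its speed; a pose out of reach is approached as far as the arm can. A call is refused whole if a number of a shift passes 0.0417 or a number of a turn 7.16, either way. A call with a gripper value outside its range is refused whole. "gripper" is the finger opening in m, from 0 to 0.0878, set as the call begins (left out, the last holds). The fingers move at their own pace and stop on an object; the grip force is fixed at half the most. Time passes only in rows, so rows that do not move let the fingers close, or fill a call up. It gives the time, the measured TCP pose, the force and the opening at its end, in the units of the state.
- ctrl.get_obs(): the state, without advancing time (a new reading comes with each control period).
- optics.get_image(name): name is "scene" or "top" or "wrist"; returns (picture, depth): 384x512x3 uint8, blue, green, red; 384x512 float32, mm along the optical axis (not along the pixel's ray), 0 where there is no reading.
- optics.camera_info(name): a dict with "K" (3x3 intrinsics, pixels), "k1" (the pictures are not rectified: a ray, as slopes to the right and down, at radius r is drawn at 1 + k1 r^2 times it, then the intrinsics apply), "pose" (4x4, takes a point from camera to world coordinates). Camera axes: x right, y down, z forward; pixel columns grow to the right and rows downward; lengths in mm; the calibration is good to about 2 mm. A picture is of the moment at which its call begins: read the wrist's pose just before it. camera_info takes no time and is no camera call; for the wrist camera it gives the pose at the moment of the call.
- ctrl.close_job(): hands the job in, once; it reports no verdict.
Trained networks look in the newest picture that a camera, given by its name, has taken for a name from the list of things; names that differ only in an ending like _2 or _b are one class to them, and where a whole thing is asked for, a point or a joint stands for the part that bears it (a point fixed in the world has none). Each returns a list of dicts, best first, with "conf" (0 to 1); they miss things now and then, are a little off and sometimes report something else, mostly with a low value. They report only what shows in the picture. A call takes as long as a camera call. They do not tell look-alikes from the thing itself.
- nets.spot_in(camera, label): "extent" ([left, top, right, bottom] in pixels, round what is visible of it).
- nets.spot_point(camera, label): "position" ([column, row] in pixels: a listed point, or the origin of a listed thing).
The state is a dict: "t": time; "qpos": joint angles; "qvel": joint speeds; "joint_torque": joint torques, N m; "ee_pos": TCP position; "orientation": TCP orientation; "ft_force": force on the tool from outside, world axes, zero at the start; "moment": the same for the moment, N m; "width": finger opening in mm.
Only numpy, scipy, OpenCV 4.12 (cv2) and the standard library are available. Lean on these libraries where they do the work, as an engineer would, in place of code of your own. Each camera call takes 0.05 s, during which the arm holds its last target. There are 200 camera calls.

TASK

Lay the loose green screw cap in the hinged sorting tray beside the red and grey caps, in the half away from the press pad. Then press the tray's pad down gently until the tray sits firmly on its rubber-topped stop, and keep it pressed there for a second or so while all three caps slide to the pad end; never push harder than about 20 N. Finally ease the tray back up to level without letting it snap back, leave the caps at the pad end, and do not disturb the sprocket, ball bearing and black knob behind it.

Things in the scene. Friction and masses are not known exactly. Their poses are not given: they have to be found in the camera images.
- stand: Fixed stand of the tray: dark steel plate 150 x 350 x 8 mm, two blue cheeks at the hinge (192 mm over all, tops 135 mm above the bench) and a blue post under the tray's +y end. Origin: centre of the underside, on the bench. Its y axis runs along the tray toward the post, its x axis along the hinge. Place and yaw differ each time.
- tray: Aluminium tray, white slippery liner, inside 150 (x) by 300 mm (y), walls 4 mm thick, 24 mm high. Origin: tray's middle on the hinge axis (its x axis), 115 mm above the bench; liner at z = +4 mm. Turns only positively about x, lowering its -y (pad) end; level = 0. A spring holds it level and snaps it back hard if let go when tilted (keep it under 2.5 rad/s).
- press_pad (a point): Centre of the top of the black rubber pad, 100 (x) by 48 mm (y), outside the tray's -y end; 188 mm from the hinge axis, 119.5 mm above the bench when level; end wall 34 mm away, 23 mm higher. Moves with the tray on an arc. Pressed from above: 3 to 6 N tip it, a clear rise in force marks the stop, 8 to 14 N hold it firmly on the stop.
- stop_block: Red steel block, 76 x 34 mm, 0.8 kg, loose between guide rails on the stand under the tray's -y half, 100 to 140 mm from the hinge axis; origin: centre of underside. Two screws carry a head with a black rubber roll, top 51 to 61 mm above the origin, setting not reported. The tray's underside (z = -4 mm in its frame) meets it at 0.27 to 0.52 rad: feel for it. Stiff.
- cap_green: Green screw cap, 58 mm diameter, 24 mm high, about 20 g, lying open side up on the bench right of the tray at the start. Origin: centre of the underside; z up. Grasp across its rim.
- cap_red: Red screw cap, 62 mm diameter, 26 mm high, closed top up, in the upper (+y) end of the tray at the start. Origin: centre of the underside.
- cap_grey: Grey screw cap, 62 mm diameter, 26 mm high, closed top up, in the upper (+y) end of the tray at the start. Origin: centre of the underside.
- sprocket: Grey chain sprocket, 74 mm diameter, 18 mm high, bystander on the bench behind the tray. Origin: centre of the underside.
- ball_bearing: Steel ball bearing, 53 mm diameter, 14 mm high, bystander on the bench behind the tray. Origin: centre of the underside.
- spare_knob: Black lobed knob with a pale stud, 41 mm wide, 44 mm high, bystander on the bench behind the tray. Origin: centre of the underside.
Not all that is in view belongs to the job. There is more than one size of the cap_green; the job needs the larger.

How it is judged (in metres and radians):
On the way, in this order (a step that is already met when the one before it is completed fails the run):
1. the green cap lies released on the liner in the upper half of the level tray, with the red and grey caps there too (x of cap_red in the frame of tray between -0.075 and 0.075 m and z of cap_red in the frame of tray between -0.005 and 0.015 m and y of cap_red in the frame of tray between 0 and 0.15 m and x of cap_grey in the frame of tray between -0.075 and 0.075 m and z of cap_grey in the frame of tray between -0.005 and 0.015 m and y of cap_grey in the frame of tray between 0 and 0.15 m and x of cap_green in the frame of tray between -0.075 and 0.075 m and z of cap_green in the frame of tray between -0.005 and 0.015 m and y of cap_green in the frame of tray between 0 and 0.15 m and contact force between the fingers and cap_green below 0.1 N and linear speed of cap_green below 0.02 m/s and angle between tray's own z axis and vertical below 0.05 rad), for 0.2 s.
2. the tray is held down on its stop block (more than 2 N on the block) with all three caps in the pad-end half (contact force between tray and stop_block above 2 N and x of cap_red in the frame of tray between -0.075 and 0.075 m and z of cap_red in the frame of tray between -0.005 and 0.015 m and y of cap_red in the frame of tray between -0.15 and -0.03 m and x of cap_grey in the frame of tray between -0.075 and 0.075 m and z of cap_grey in the frame of tray between -0.005 and 0.015 m and y of cap_grey in the frame of tray between -0.15 and -0.03 m and x of cap_green in the frame of tray between -0.075 and 0.075 m and z of cap_green in the frame of tray between -0.005 and 0.015 m and y of cap_green in the frame of tray between -0.15 and -0.03 m), for 0.5 s.
At the end, for the whole second after the job is handed in: The tray is level again (within 0.03 rad) and still, and the red, grey and green caps lie at rest on its liner with their centres at least 30 mm from the hinge axis on the pad side (x of cap_red in the frame of tray between -0.075 and 0.075 m and z of cap_red in the frame of tray between -0.005 and 0.015 m and y of cap_red in the frame of tray between -0.15 and -0.03 m and x of cap_grey in the frame of tray between -0.075 and 0.075 m and z of cap_grey in the frame of tray between -0.005 and 0.015 m and y of cap_grey in the frame of tray between -0.15 and -0.03 m and x of cap_green in the frame of tray between -0.075 and 0.075 m and z of cap_green in the frame of tray between -0.005 and 0.015 m and y of cap_green in the frame of tray between -0.15 and -0.03 m and angle between tray's own z axis and vertical below 0.03 rad and angular speed of tray below 0.1 rad/s and linear speed of each of cap_red, cap_grey, cap_green below 0.02 m/s); the robot touches nothing.
It fails at once if the robot pushes on the tray with more than 20 N (contact force between any of the fingers, the arm and tray above 20 N).
It fails at once if the tray swings faster than 2.5 rad/s (snaps back) (angular speed of tray above 2.5 rad/s).
It fails at once if the sprocket, ball bearing or black knob is moved more than 30 mm (distance of any of sprocket, ball_bearing, spare_knob from where it was at the start of the episode above 0.03 m).
It also fails if it takes over 72 s, if anything falls off the work surface, if the arm or the gripper's body presses on something with over 40 N, if the wrist force passes 120 N, or if a joint passes its speed limit or range.

## Working session

There is one attempt and no reset: what is moved stays moved. The work goes in short steps, Python scripts to look and compute and a tool call to move; the robot and the scene stay as the last step left them, time stands still between calls to the robot, and variables do not carry over. Pictures are saved under pics/ and viewed, about 8 in all and at most 12, crops included, and the job is handed in when it is done.

Besides the shell and the picture viewer there is one more tool, called after ">>>" as a command line: name --argument value ..., lists and objects as JSON in quotes. send_rows: Moves the arm, as the interface text tells. Its arguments: {"type":"object","properties":{"rows":{"type":"array"},"gripper":{"type":"number"}},"required":["rows"]}

```bash
mkdir -p pics
cat > h.py <<'E'
import numpy as np, cv2, json
from scipy.spatial.transform import Rotation as R
from workcell import ctrl, optics, nets
def rays(info,uv):
    K=np.array(info["K"],float); k=info["k1"]
    uv=np.atleast_2d(np.array(uv,float))
    return cv2.undistortPoints(uv.reshape(-1,1,2),K,np.array([k,0,0,0,0.]) ).reshape(-1,2)
def at_z(info,uv,z):
    n=rays(info,uv); P=np.array(info["pose"],float)
    d=np.c_[n,np.ones(len(n))]@P[:3,:3].T; o=P[:3,3]
    return o+d*((z-o[2])/d[:,2])[:,None]
def cloud(info,depth):
    h,w=depth.shape; vv,uu=np.mgrid[:h,:w]
    n=rays(info,np.c_[uu.ravel(),vv.ravel()]); P=np.array(info["pose"],float); d=depth.reshape(-1,1)
    p=np.c_[n*d,d]@P[:3,:3].T+P[:3,3]
    p[d[:,0]==0]=np.nan
    return p.reshape(h,w,3)
def proj(info,p):
    P=np.linalg.inv(np.array(info["pose"],float)); q=np.atleast_2d(p)@P[:3,:3].T+P[:3,3]; s=q[:,:2]/q[:,2:]
    s=s*(1+info["k1"]*(s**2).sum(1))[:,None]; K=np.array(info["K"]); return s*[K[0,0],K[1,1]]+[K[0,2],K[1,2]]
E
cat > a.py <<'E'
from h import *
o=ctrl.get_obs(); print(o)
ims=[]
for c in ("top","scene"):
    info=optics.camera_info(c); im,d=optics.get_image(c); np.savez(f"{c}.npz",im=im,d=d); cv2.imwrite(f"pics/{c}0.png",im)
    print(c,np.round(info["pose"],2).tolist(),np.round(info["K"],1).tolist(),info["k1"])
    C=cloud(info,d)
    for n in ("press_pad","cap_green","cap_red","cap_grey","tray","stop_block","stand","sprocket","ball_bearing","spare_knob"):
        for r in nets.spot_point(c,n)[:3]:
            u,v=map(int,r["position"]); z=C[min(v,383),min(u,511)]
            print(n,round(r["conf"],2),np.round(r["position"],1),np.round(z))
print(ctrl.get_obs()["t"])
E
python3 a.py
```

```text
{'t': 0.0, 'qpos': array([-1.13902895e+00,  4.23814925e-01,  1.63067876e+00, -1.52320261e-05,
        1.08859602e+00, -1.89902271e-02]), 'qvel': array([ 8.87854804e-04,  8.72118310e-04, -1.54448734e-03, -5.35526035e-04,
       -1.20286544e-03,  7.22593400e-05]), 'joint_torque': array([ 2.32257844e-03, -5.44619536e+01, -2.73671329e+01,  6.43887394e-02,
        2.26628466e-02, -1.08344707e-04]), 'ee_pos': array([ 272.19096142, -562.30870601,  403.92208823]), 'orientation': array([-3.06071223e+00, -7.01753284e-01,  5.02404146e-04]), 'ft_force': array([-0.12432097,  0.02544571,  0.55048148]), 'moment': array([4.46457491e-05, 2.54880758e-03, 4.24103024e-02]), 'width': 88.05916533574191}
top [[0.03, -0.98, 0.2, 258.35], [-1.0, -0.03, 0.0, -42.35], [0.0, -0.2, -0.98, 1439.7], [0.0, 0.0, 0.0, 1.0]] [[491.7, 0.0, 247.9], [0.0, 491.7, 194.7], [0.0, 0.0, 1.0]] 0.06651218891989778
press_pad 0.88 [264.3 196.9] [529. -84. 118.]
cap_green 0.81 [359.6 233.3] [ 452. -370.   -1.]
cap_green 0.76 [352.2 264.1] [ 359. -344.   19.]
cap_red 0.89 [159.4 189.4] [533. 200. 142.]
cap_red 0.36 [195.9 202. ] [50
[... 435 characters left out ...]
 -480.19], [0.0, -0.69, -0.72, 1114.31], [0.0, 0.0, 0.0, 1.0]] [[432.6, 0.0, 254.6], [0.0, 432.6, 193.3], [0.0, 0.0, 1.0]] -0.13192881062210124
press_pad 0.62 [261.3 200.7] [503. -76. 119.]
press_pad 0.26 [246.3 211.8] [444. -53. 114.]
cap_green 0.71 [322.2 292.4] [ 344. -356.   13.]
cap_green 0.63 [341.3 268.6] [ 453. -377.    7.]
cap_grey 0.62 [341.7 267.7] [ 462. -375.    0.]
tray 0.87 [212.9 182.4] [502. 104. 118.]
stop_block 0.7 [242.6 213.7] [434. -45. 110.]
stand 0.66 [215.  205.8] [501. 100.   9.]
stand 0.64 [242.4 169.3] [576.  31. 146.]
sprocket 0.61 [241.9 171.2] [583.  39. 128.]
ball_bearing 0.67 [261.3 177.3] [572. -41. 144.]
spare_knob 0.61 [292.4 189.8] [ 681. -111.   23.]
1.1
```

```bash
cat > b.py <<'E'
from h import *
info=optics.camera_info("top"); z=np.load("top.npz"); im,d=z["im"],z["d"]; C=cloud(info,d)
cv2.imwrite("pics/top1.png",cv2.resize(im[100:310,110:410],None,fx=2.66,fy=2.66,interpolation=cv2.INTER_CUBIC))
# tray rim / walls: points z 132..140 ; liner 116..123
Z=C[...,2]; reg=(C[...,0]>380)&(C[...,0]<640)&(C[...,1]>-150)&(C[...,1]<300)
m=reg&(Z>112)
print("minrect z>112",cv2.minAreaRect(C[m][:,:2].astype(np.float32)),m.sum())
# greens
hsv=cv2.cvtColor(im,cv2.COLOR_BGR2HSV)
def blobs(mask,name):
    n,l,s,c=cv2.connectedComponentsWithStats(mask.astype(np.uint8))
    for i in range(1,n):
        if s[i,4]>60:
            (u,v),r=cv2.minEnclosingCircle(np.argwhere(l==i)[:,::-1].astype(np.float32))
            p=C[l==i]; 
            print(name,s[i].tolist(),"px",round(u,1),round(v,1),"r",round(r,1),"zpct",np.round(np.nanpercentile(p[:,2],[5,50,95])),
              "at z24",np.round(at_z(info,[u,v],24)[0]),"z145",np.round(at_z(info,[u,v],145)[0]))
H,S,V=cv2.split(hsv)
blobs((H>40)&(H<85)&(S>80)&(V>50),"green"); blobs(((H<8)|(H>172))&(S>120)&(V>60),"red")
bl=(H>95)&(H<130)&(S>110)&(V>40); blobs(bl,"blue")
blobs((V<45),"dark")
blobs((V>180)&(S<40)&reg,"white")
E
python3 b.py
```

```text
minrect z>112 ((507.04595947265625, 75.75689697265625), (203.01145935058594, 367.02581787109375), 4.357072353363037) 7783
green [0, 46, 454, 338, 38919] px 204.2 224.9 r 258.2 zpct [-749. -739. -729.] at z24 [456.  84.  24.] z145 [440.  73. 145.]
green [57, 48, 14, 16, 101] px 63.0 55.1 r 9.3 zpct [-750. -735. -530.] at z24 [968. 542.  24.] z145 [907. 492. 145.]
green [147, 52, 137, 8, 330] px 215.0 55.5 r 68.1 zpct [-749. -738. -727.] at z24 [987.  77.  24.] z145 [925.  67. 145.]
green [294, 58, 212, 7, 553] px 399.5 60.0 r 105.5 zpct [-750. -739.   -2.] at z24 [ 990. -493.   24.] z145 [ 928. -455.  145.]
green [56, 79, 20, 39, 468] px 67.0 98.0 r 19.9 zpct [-749. -738. -725.] at z24 [830. 517.  24.] z145 [781. 469. 145.]
green [496, 105, 16, 19, 170] px 504.0 114.5 r 9.6 zpct [-1.  5. 26.] at z24 [ 821. -797.   24.] z145 [ 773. -733.  145.]
green [353, 222, 21, 19, 267] px 363.0 231.0 r 10.2 zpct [-2.  5. 27.] at z24 [ 455. -376.   24.] z145 [ 438. -347.  145.]
green [351, 257, 15, 15, 143] px 358.3 264.0 r 7.4 zpct [-2.  4. 16.] at z24 [ 360. -361.   24.] z145 [ 351. -333.  145.]

[... 3129 characters left out ...]
19] px 164.5 234.5 r 25.5 zpct [ 4.  9. 13.] at z24 [425. 197.  24.] z145 [411. 176. 145.]
dark [76, 237, 22, 29, 173] px 85.4 250.1 r 15.3 zpct [23. 28. 33.] at z24 [374. 417.  24.] z145 [364. 378. 145.]
dark [491, 270, 21, 9, 72] px 501.0 274.0 r 10.8 zpct [312. 508. 542.] at z24 [ 348. -756.   24.] z145 [ 340. -695.  145.]
dark [440, 285, 43, 32, 360] px 463.7 300.1 r 23.8 zpct [307. 343. 615.] at z24 [ 272. -649.   24.] z145 [ 271. -597.  145.]
dark [170, 299, 194, 61, 2626] px 266.5 329.5 r 100.9 zpct [-648.  518.  846.] at z24 [ 171. -104.   24.] z145 [178. -99. 145.]
dark [169, 365, 143, 16, 196] px 240.0 372.5 r 71.4 zpct [403. 697. 853.] at z24 [ 57. -35.  24.] z145 [ 74. -35. 145.]
```

View pics/top1.png

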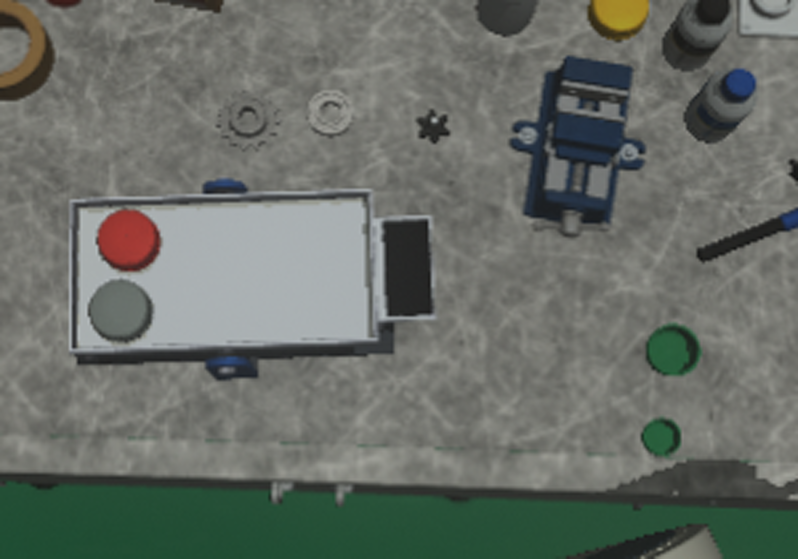

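```bash
cat > c.py <<'E'
from h import *
info=optics.camera_info("top"); z=np.load("top.npz"); im,d=z["im"],z["d"]
px=lambda a:np.array(a)/2.66+[110,100]-0.3
cor=at_z(info,px([[71,201],[371,191],[380,341],[72,352]]),142)
print("corners",np.round(cor,1).tolist()); print("sides",[round(np.linalg.norm(cor[i]-cor[i-1])) for i in range(4)])
pad=at_z(info,px([[385,220],[431,217],[434,315],[386,317]]),119.5); print("pad",np.round(pad.mean(0),1), [round(np.linalg.norm(pad[i]-pad[i-1])) for i in range(4)])
ch=at_z(info,px([[225,183],[232,361]]),135); print("cheeks",np.round(ch,1).tolist())
ctr=cor.mean(0); yv=(cor[0]+cor[3]-cor[1]-cor[2]); yv/=np.linalg.norm(yv); yaw=np.degrees(np.arctan2(-yv[0],yv[1]))
xv=cor[0]-cor[3]+cor[1]-cor[2]; print("yaw y-axis",yaw,"x-axis",np.degrees(np.arctan2(xv[1],xv[0])))
c2=pad.mean(0)+188*yv; print("centre",np.round(ctr,1),"from pad",np.round(c2,1))
cen=(ctr+c2)/2
for n,p in (("red",[157.9,189.9]),("grey",list(px([121,308])))):
    w=at_z(info,p,145)[0]-cen; print(n,"tray x,y",np.round([w@np.array([yv[1],-yv[0],0]),w@yv]))
# green cap rim
hsv=cv2.cvtColor(im,cv2.COLOR_BGR2HSV); H,S,V=cv2.split(hsv)
C=cloud(info,d); 
rm=(H>40)&(H<90)&(S>60)&(C[...,0]>415)&(C[...,0]<500)&(C[...,1]<-330)&(C[...,1]>-420)
p=C[rm]; print("green pts",len(p),cv2.minEnclosingCircle(p[:,:2].astype(np.float32)),"rim pts",np.round(np.median(p[p[:,2]>18],0)))
print(R.from_rotvec(ctrl.get_obs()["orientation"]).as_matrix().round(3))
E
python3 c.py
cat > plan.py <<'E'
from h import *
import sys
# usage: plan.py x y z jawdeg : prints offset in current tool frame (m) and yaw twist (deg) for TCP target
o=ctrl.get_obs(); M=R.from_rotvec(o["orientation"]).as_matrix()
x,y,z,j=map(float,sys.argv[1:5]); print("t",round(o["t"],2),"tcp",o["ee_pos"].round(1),"F",o["ft_force"].round(2),"w",round(o["width"],1))
e=np.array([x,y,z])-o["ee_pos"]; cur=np.degrees(np.arctan2(M[1,1],M[0,1]))
dj=(j-cur+90)%180-90  # world yaw
T=R.from_euler("z",j if abs(dj-(j-cur))<1 else j+180,degrees=True).as_matrix()
print("jaw now",cur.round(2),"world turn",dj.round(2),"-> tool z twist",(-dj).round(2))
print("offset in current tool",(M.T@e).round(1),"tool axis z",M[:,2].round(4))
n=max(int(np.ceil(np.linalg.norm(e)/40)),int(np.ceil(abs(dj)/7)))
n=int(np.ceil(n/5)*5)
for i in range(n):
    a=R.from_euler("z",dj*i/n,degrees=True).as_matrix()@M
    print(i,((a.T@e)/n/1000).round(4).tolist(),[0,0,round(-dj/n,2)])
E
python3 plan.py 455 -375 240 -64.2
```

```text
corners [[569.2, 263.2, 142.0], [590.5, -41.3, 142.0], [436.3, -55.3, 142.0], [415.3, 250.0, 142.0]]
sides [155, 305, 155, 306]
pad [517.2 -83.  119.5] [102, 48, 103, 49]
cheeks [[595.5, 109.0, 135.0], [412.2, 91.9, 135.0]]
yaw y-axis 3.9654017323778787 x-axis 5.05595275241073
centre [502.8 104.1 142. ] from pad [504.2 104.6 119.5]
red tray x,y [33. 96.]
grey tray x,y [-36. 103.]
green pts 306 ((455.0655822753906, -375.33697509765625), 28.98171043395996) rim pts [ 453. -379.   24.]
[[ 0.9    0.436  0.   ]
 [ 0.436 -0.9   -0.   ]
 [ 0.     0.    -1.   ]]
t 1.1 tcp [ 272.3 -562.5  404.7] F [-0.03  0.8  -0.47] w 87.7
jaw now -64.17 world turn -0.03 -> tool z twist 0.03
offset in current tool [246.1 -89.2 164.7] tool axis z [ 0. -0. -1.]
0 [0.0246, -0.0089, 0.0165] [0, 0, np.float64(0.0)]
1 [0.0246, -0.0089, 0.0165] [0, 0, np.float64(0.0)]
2 [0.0246, -0.0089, 0.0165] [0, 0, np.float64(0.0)]
3 [0.0246, -0.0089, 0.0165] [0, 0, np.float64(0.0)]
4 [0.0246, -0.0089, 0.0165] [0, 0, np.float64(0.0)]
5 [0.0246, -0.0089, 0.0165] [0, 0, np.float64(0.0)]
6 [0.0246, -0.0089, 0.0165] [0, 0, np.float64(0.0)]
7 [0.0246, -0.0089, 0.0165] [0, 0, np.float64(0.0)]
8 [0.0246, -0.0089, 0.0165] [0, 0, np.float64(0.0)]
9 [0.0246, -0.0089, 0.0165] [0, 0, np.float64(0.0)]
```

>>> send_rows --rows '[{"offset": [0.0246, -0.0089, 0.0165], "twist": [0, 0, 0]}, {"offset": [0.0246, -0.0089, 0.0165], "twist": [0, 0, 0]}, {"offset": [0.0246, -0.0089, 0.0165], "twist": [0, 0, 0]}, {"offset": [0.0246, -0.0089, 0.0165], "twist": [0, 0, 0]}, {"offset": [0.0246, -0.0089, 0.0165], "twist": [0, 0, 0]}]' --gripper 0.0878

```text
t: 1.52
ee_pos: [364.3, -471.6, 324.2]
orientation: [3.053, 0.687, 0.004]
ft_force: [0.1, -0.8, 0.1]
width: 88.1
```

>>> send_rows --rows '[{"offset": [0.0246, -0.0089, 0.0165], "twist": [0, 0, 0]}, {"offset": [0.0246, -0.0089, 0.0165], "twist": [0, 0, 0]}, {"offset": [0.0246, -0.0089, 0.0165], "twist": [0, 0, 0]}, {"offset": [0.0246, -0.0089, 0.0165], "twist": [0, 0, 0]}, {"offset": [0.0246, -0.0089, 0.0165], "twist": [0, 0, 0]}]'

```text
t: 1.93
ee_pos: [460.9, -375.3, 238.1]
orientation: [3.051, 0.685, 0.006]
ft_force: [-0.2, 0.2, -0.3]
width: 87.6
```

```bash
python3 plan.py 455 -375.5 186 -64.2
python3 - <<'E'
from h import *
info=optics.camera_info("wrist"); im,d=optics.get_image("wrist"); cv2.imwrite("pics/w0.png",im)
C=cloud(info,d);H,S,V=cv2.split(cv2.cvtColor(im,cv2.COLOR_BGR2HSV))
m=(H>40)&(H<90)&(S>60)&(C[...,2]>-5)&(C[...,2]<40)
n,l,s,c=cv2.connectedComponentsWithStats(m.astype(np.uint8))
for i in range(1,n):
    if s[i,4]>150: print(s[i].tolist(),cv2.minEnclosingCircle(C[l==i][:,:2].astype(np.float32)))
E
```

```text
t 1.93 tcp [ 460.9 -375.3  238.1] F [-0.24  0.16 -0.28] w 87.6
jaw now -64.71 world turn 0.51 -> tool z twist -0.51
offset in current tool [-5.5 -3.2 52.1] tool axis z [ 0.0071 -0.0137 -0.9999]
0 [-0.0011, -0.0006, 0.0104] [0, 0, np.float64(-0.1)]
1 [-0.0011, -0.0006, 0.0104] [0, 0, np.float64(-0.1)]
2 [-0.0011, -0.0006, 0.0104] [0, 0, np.float64(-0.1)]
3 [-0.0011, -0.0006, 0.0104] [0, 0, np.float64(-0.1)]
4 [-0.0011, -0.0006, 0.0104] [0, 0, np.float64(-0.1)]
[222, 183, 69, 70, 3476] ((456.5635986328125, -376.2940673828125), 28.41590690612793)
[178, 307, 42, 13, 364] ((357.5889892578125, -366.2564697265625), 18.234163284301758)
```

>>> send_rows --rows '[{"offset": [-0.002, -0.001, 0.014], "twist": [0, 0, 0]}, {"offset": [-0.001, -0.001, 0.014], "twist": [0, 0, 0]}, {"offset": [-0.001, -0.001, 0.014], "twist": [0, 0, 0]}, {"offset": [0, 0, 0.008], "twist": [0, 0, 0]}, {"offset": [0, 0, 0.002], "twist": [0, 0, 0]}]'

```text
t: 2.4
ee_pos: [461.4, -369.1, 182.4]
orientation: [3.052, 0.699, 0.004]
ft_force: [-6.7, 4.8, 49.7]
width: 87.7
```

```bash
python3 plan.py 456 -376 186 -64.2
```

```text
t 2.4 tcp [ 461.4 -369.1  182.4] F [-6.72  4.8  49.7 ] w 87.7
jaw now -64.21 world turn 0.01 -> tool z twist -0.01
offset in current tool [-7.8  3.9 -3.6] tool axis z [ 0.0048 -0.0096 -0.9999]
0 [-0.0016, 0.0008, -0.0007] [0, 0, np.float64(-0.0)]
1 [-0.0016, 0.0008, -0.0007] [0, 0, np.float64(-0.0)]
2 [-0.0016, 0.0008, -0.0007] [0, 0, np.float64(-0.0)]
3 [-0.0016, 0.0008, -0.0007] [0, 0, np.float64(-0.0)]
4 [-0.0016, 0.0008, -0.0007] [0, 0, np.float64(-0.0)]
```

>>> send_rows --rows '[{"offset": [0, 0, -0.003], "twist": [0, 0, 0]}, {"offset": [-0.002, 0.001, -0.001], "twist": [0, 0, 0]}, {"offset": [-0.002, 0.001, 0], "twist": [0, 0, 0]}, {"offset": [-0.002, 0.001, 0], "twist": [0, 0, 0]}, {"offset": [0, 0, 0], "twist": [0, 0, 0]}]'

```text
t: 2.82
ee_pos: [457.4, -376.4, 188.3]
orientation: [3.05, 0.697, 0.006]
ft_force: [0.3, 0.5, -0.5]
width: 87.9
```

```bash
python3 plan.py 456 -376 186 -64.2|head -3
```

```text
t 2.82 tcp [ 457.4 -376.4  188.3] F [ 0.3   0.46 -0.47] w 87.9
jaw now -64.25 world turn 0.05 -> tool z twist -0.05
offset in current tool [-1.1 -1.1  2.3] tool axis z [ 0.0068 -0.0114 -0.9999]
```

>>> send_rows --rows '[{"offset": [0, 0, 0], "twist": [0, 0, 0]}, {"offset": [0, 0, 0], "twist": [0, 0, 0]}, {"offset": [0, 0, 0], "twist": [0, 0, 0]}, {"offset": [0, 0, 0], "twist": [0, 0, 0]}, {"offset": [0, 0, 0], "twist": [0, 0, 0]}]' --gripper 0.04

```text
t: 3.23
ee_pos: [456.9, -376.7, 187.7]
orientation: [3.051, 0.696, 0.006]
ft_force: [-0.3, 0.4, -0.3]
width: 57.8
```

>>> send_rows --rows '[{"offset": [0, 0, -0.005], "twist": [0, 0, 0]}, {"offset": [0, 0, -0.02], "twist": [0, 0, 0]}, {"offset": [0, 0, -0.03], "twist": [0, 0, 0]}, {"offset": [0, 0, -0.03], "twist": [0, 0, 0]}, {"offset": [0, 0, -0.03], "twist": [0, 0, 0]}]'

```text
t: 3.65
ee_pos: [454.3, -373.5, 299.9]
orientation: [-3.062, -0.699, 0.009]
ft_force: [-0.2, -0.5, 1.5]
width: 56.1
```

>>> send_rows --rows '[{"offset": [0, 0, -0.03], "twist": [0, 0, 0]}, {"offset": [0, 0, -0.025], "twist": [0, 0, 0]}, {"offset": [0, 0, -0.01], "twist": [0, 0, 0]}, {"offset": [0, 0, 0], "twist": [0, 0, 0]}, {"offset": [0, 0, 0], "twist": [0, 0, 0]}]'

```text
t: 4.07
ee_pos: [455.3, -373.4, 375.6]
orientation: [3.055, 0.699, 0.001]
ft_force: [0.6, 0.2, -0.2]
width: 56.2
```

```bash
python3 plan.py 501.2 134.2 365 4.4; python3 -c "
from h import *
im,_=optics.get_image('wrist'); cv2.imwrite('pics/w1.png',im)"
```

```text
t 4.07 tcp [ 455.3 -373.4  375.6] F [ 0.56  0.24 -0.22] w 56.2
jaw now -64.23 world turn 68.63 -> tool z twist -68.63
offset in current tool [ 262.  -437.2    6.8] tool axis z [ 0.0027 -0.0078 -1.    ]
0 [0.0175, -0.0291, 0.0005] [0, 0, np.float64(-4.58)]
1 [0.0197, -0.0277, 0.0005] [0, 0, np.float64(-4.58)]
2 [0.0219, -0.026, 0.0005] [0, 0, np.float64(-4.58)]
3 [0.0239, -0.0242, 0.0005] [0, 0, np.float64(-4.58)]
4 [0.0257, -0.0222, 0.0005] [0, 0, np.float64(-4.58)]
5 [0.0274, -0.0201, 0.0005] [0, 0, np.float64(-4.58)]
6 [0.0289, -0.0178, 0.0005] [0, 0, np.float64(-4.58)]
7 [0.0303, -0.0155, 0.0006] [0, 0, np.float64(-4.58)]
8 [0.0314, -0.013, 0.0006] [0, 0, np.float64(-4.58)]
9 [0.0323, -0.0104, 0.0006] [0, 0, np.float64(-4.58)]
10 [0.0331, -0.0078, 0.0006] [0, 0, np.float64(-4.58)]
11 [0.0336, -0.0052, 0.0006] [0, 0, np.float64(-4.58)]
12 [0.0339, -0.0025, 0.0007] [0, 0, np.float64(-4.58)]
13 [0.034, 0.0002, 0.0007] [0, 0, np.float64(-4.58)]
14 [0.0338, 0.003, 0.0007] [0, 0, np.float64(-4.58)]
```

View pics/w1.png

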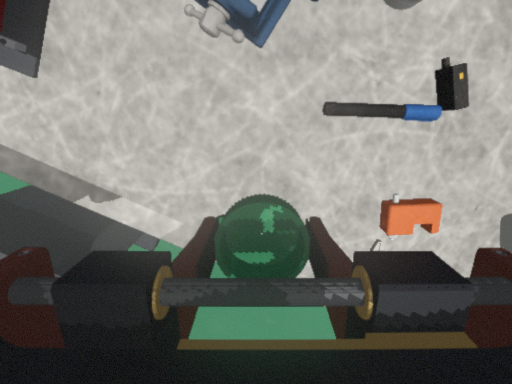

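>>> send_rows --rows '[{"offset": [0.0175, -0.029, 0], "twist": [0, 0, -4.58]}, {"offset": [0.0197, -0.0277, 0], "twist": [0, 0, -4.58]}, {"offset": [0.0219, -0.026, 0], "twist": [0, 0, -4.58]}, {"offset": [0.0239, -0.0242, 0], "twist": [0, 0, -4.58]}, {"offset": [0.0257, -0.0222, 0], "twist": [0, 0, -4.58]}]'

```text
t: 4.53
ee_pos: [468.2, -203.4, 364.8]
orientation: [-2.858, -1.303, 0.013]
ft_force: [0.4, 0.8, -0.9]
width: 56.5
```

>>> send_rows --rows '[{"offset": [0.0274, -0.02, 0], "twist": [0, 0, -4.58]}, {"offset": [0.0289, -0.0178, 0], "twist": [0, 0, -4.58]}, {"offset": [0.03, -0.0155, 0], "twist": [0, 0, -4.58]}, {"offset": [0.031, -0.013, 0], "twist": [0, 0, -4.58]}, {"offset": [0.032, -0.01, 0], "twist": [0, 0, -4.58]}]'

```text
t: 4.95
ee_pos: [477.2, -26.7, 354.6]
orientation: [-2.513, -1.86, 0.031]
ft_force: [0.2, -0.9, 0.5]
width: 56.3
```

```bash
python3 plan.py 501.2 134.2 365 4.4
```

```text
t 4.95 tcp [477.2 -26.7 354.6] F [ 0.23 -0.91  0.54] w 56.3
jaw now -17.0 world turn 21.4 -> tool z twist -21.4
offset in current tool [160.8 -24.3 -10.9] tool axis z [-2.490e-02  8.000e-04 -9.997e-01]
0 [0.0322, -0.0049, -0.0022] [0, 0, np.float64(-4.28)]
1 [0.0324, -0.0024, -0.0022] [0, 0, np.float64(-4.28)]
2 [0.0325, -0.0, -0.0023] [0, 0, np.float64(-4.28)]
3 [0.0324, 0.0024, -0.0024] [0, 0, np.float64(-4.28)]
4 [0.0321, 0.0048, -0.0024] [0, 0, np.float64(-4.28)]
```

>>> send_rows --rows '[{"offset": [0.03, -0.0049, -0.003], "twist": [0, 0, -4.28]}, {"offset": [0.03, -0.0024, -0.003], "twist": [0, 0, -4.28]}, {"offset": [0.03, 0, -0.003], "twist": [0, 0, -4.28]}, {"offset": [0.03, 0.0024, -0.003], "twist": [0, 0, -4.28]}, {"offset": [0.025, 0.0048, -0.003], "twist": [0, 0, -4.28]}]'

```text
t: 5.37
ee_pos: [494.4, 126.5, 358.9]
orientation: [-2.088, -2.304, 0.048]
ft_force: [0.1, -0.5, -0.4]
width: 56.0
```

>>> send_rows --rows '[{"offset": [0, 0, 0], "twist": [0, 0, 0]}, {"offset": [0, 0, 0], "twist": [0, 0, 0]}, {"offset": [0, 0, 0], "twist": [0, 0, 0]}, {"offset": [0, 0, 0], "twist": [0, 0, 0]}, {"offset": [0, 0, 0], "twist": [0, 0, 0]}]'

```text
t: 5.78
ee_pos: [492.7, 128.8, 352.4]
orientation: [-2.078, -2.304, 0.062]
ft_force: [-0.5, 0.7, 0.7]
width: 56.2
```

```bash
cat >> plan.py <<'E'
s=np.array([0,0,-1.]); a=M.T@np.cross(M[:,2],s); print("tilt fix twist deg (tool)",np.degrees(a).round(2))
E
python3 plan.py 501.2 134.2 345 4.4
```

```text
t 5.78 tcp [492.7 128.8 352.4] F [-0.46  0.69  0.71] w 56.2
jaw now 5.91 world turn -1.51 -> tool z twist 1.51
offset in current tool [4.4 9.4 6.9] tool axis z [-0.0553 -0.0039 -0.9985]
0 [0.0009, 0.0019, 0.0014] [0, 0, np.float64(0.3)]
1 [0.0009, 0.0019, 0.0014] [0, 0, np.float64(0.3)]
2 [0.0009, 0.0019, 0.0014] [0, 0, np.float64(0.3)]
3 [0.0009, 0.0019, 0.0014] [0, 0, np.float64(0.3)]
4 [0.0009, 0.0019, 0.0014] [0, 0, np.float64(0.3)]
tilt fix twist deg (tool) [-3.17 -0.1   0.  ]
```

>>> send_rows --rows '[{"offset": [0.001, 0.002, 0.004], "twist": [-0.8, 0, 0.4]}, {"offset": [0.001, 0.002, 0.006], "twist": [-0.8, 0, 0.4]}, {"offset": [0.001, 0.002, 0.006], "twist": [-0.8, 0, 0.4]}, {"offset": [0.001, 0.002, 0.005], "twist": [-0.8, 0, 0.4]}, {"offset": [0, 0, 0], "twist": [0, 0, 0]}]'

```text
t: 6.2
ee_pos: [500.1, 129.2, 329.2]
orientation: [2.148, 2.288, 0.007]
ft_force: [-0.3, -0.3, 0.6]
width: 55.9
```

```bash
python3 plan.py 501.2 134.2 308 4.4
```

```text
t 6.2 tcp [500.1 129.2 329.2] F [-0.29 -0.29  0.61] w 55.9
jaw now 3.62 world turn 0.78 -> tool z twist -0.78
offset in current tool [ 4.9  1.3 21.2] tool axis z [ 0.0052  0.001  -1.    ]
0 [0.001, 0.0003, 0.0042] [0, 0, np.float64(-0.16)]
1 [0.001, 0.0003, 0.0042] [0, 0, np.float64(-0.16)]
2 [0.001, 0.0003, 0.0042] [0, 0, np.float64(-0.16)]
3 [0.001, 0.0003, 0.0042] [0, 0, np.float64(-0.16)]
4 [0.001, 0.0003, 0.0042] [0, 0, np.float64(-0.16)]
tilt fix twist deg (tool) [ 0.3  -0.04  0.  ]
```

>>> send_rows --rows '[{"offset": [0.001, 0, 0.003], "twist": [0, 0, 0]}, {"offset": [0.001, 0, 0.003], "twist": [0, 0, 0]}, {"offset": [0.001, 0, 0.003], "twist": [0, 0, 0]}, {"offset": [0.001, 0, 0.002], "twist": [0, 0, 0]}, {"offset": [0, 0, 0.001], "twist": [0, 0, 0]}]'

```text
t: 6.62
ee_pos: [499.9, 131.9, 316.3]
orientation: [2.152, 2.285, 0.007]
ft_force: [-0.8, -0.3, 0.2]
width: 56.4
```

```bash
python3 plan.py 501.2 134.2 308 4.4
```

```text
t 6.62 tcp [499.9 131.9 316.3] F [-0.83 -0.31  0.25] w 56.4
jaw now 3.43 world turn 0.97 -> tool z twist -0.97
offset in current tool [2.2 1.4 8.3] tool axis z [ 0.0053  0.001  -1.    ]
0 [0.0004, 0.0003, 0.0017] [0, 0, np.float64(-0.19)]
1 [0.0004, 0.0003, 0.0017] [0, 0, np.float64(-0.19)]
2 [0.0004, 0.0003, 0.0017] [0, 0, np.float64(-0.19)]
3 [0.0004, 0.0003, 0.0017] [0, 0, np.float64(-0.19)]
4 [0.0004, 0.0003, 0.0017] [0, 0, np.float64(-0.19)]
tilt fix twist deg (tool) [ 0.3  -0.04  0.  ]
```

>>> send_rows --rows '[{"offset": [0, 0, 0.002], "twist": [0, 0, 0]}, {"offset": [0, 0, 0.002], "twist": [0, 0, 0]}, {"offset": [0, 0, 0.0015], "twist": [0, 0, 0]}, {"offset": [0, 0, 0.001], "twist": [0, 0, 0]}, {"offset": [0, 0, 0], "twist": [0, 0, 0]}]'

```text
t: 7.03
ee_pos: [499.9, 132.1, 309.1]
orientation: [2.151, 2.285, 0.007]
ft_force: [-0.4, -0.1, -0.6]
width: 56.4
```

```bash
python3 plan.py 501.2 134.2 308 4.4|head -4
```

```text
t 7.03 tcp [499.9 132.1 309.1] F [-0.42 -0.07 -0.59] w 56.4
jaw now 3.46 world turn 0.94 -> tool z twist -0.94
offset in current tool [2.  1.4 1.2] tool axis z [ 0.0054  0.001  -1.    ]
0 [0.0004, 0.0003, 0.0002] [0, 0, np.float64(-0.19)]
```

>>> send_rows --rows '[{"offset": [0, 0, 0.001], "twist": [0, 0, 0]}, {"offset": [0, 0, 0], "twist": [0, 0, 0]}, {"offset": [0, 0, 0], "twist": [0, 0, 0]}, {"offset": [0, 0, 0], "twist": [0, 0, 0]}, {"offset": [0, 0, 0], "twist": [0, 0, 0]}]'

```text
t: 7.45
ee_pos: [500.0, 132.2, 308.2]
orientation: [2.151, 2.285, 0.007]
ft_force: [1.4, 0.5, -0.2]
width: 56.2
```

>>> send_rows --rows '[{"offset": [0, 0, 0], "twist": [0, 0, 0]}, {"offset": [0, 0, 0], "twist": [0, 0, 0]}, {"offset": [0, 0, 0], "twist": [0, 0, 0]}, {"offset": [0, 0, 0], "twist": [0, 0, 0]}, {"offset": [0, 0, -0.002], "twist": [0, 0, 0]}]' --gripper 0.086

```text
t: 7.87
ee_pos: [500.0, 132.2, 310.3]
orientation: [2.151, 2.285, 0.007]
ft_force: [-1.0, -0.1, -0.3]
width: 84.6
```

>>> send_rows --rows '[{"offset": [0, 0, -0.01], "twist": [0, 0, 0]}, {"offset": [0, 0, -0.02], "twist": [0, 0, 0]}, {"offset": [0, 0, -0.02], "twist": [0, 0, 0]}, {"offset": [0, 0, -0.01], "twist": [0, 0, 0]}, {"offset": [0, 0, 0], "twist": [0, 0, 0]}]'

```text
t: 8.28
ee_pos: [499.5, 132.0, 374.7]
orientation: [2.152, 2.286, 0.005]
ft_force: [-1.0, 0.3, 0.4]
width: 86.0
```

```bash
python3 - <<'E'
from h import *
for c in ("top",):
    im,d=optics.get_image(c); cv2.imwrite("pics/top2.png",cv2.resize(im[150:260,120:320],None,fx=3.9,fy=3.9,interpolation=cv2.INTER_CUBIC))
E
python3 plan.py 518.2 -87 350 4.4
```

```text
t 8.33 tcp [499.4 132.  374.1] F [ 0.25  0.47 -0.06] w 86.1
jaw now 3.46 world turn 0.94 -> tool z twist -0.94
offset in current tool [-219.8    5.5   24. ] tool axis z [ 3.8e-03  6.0e-04 -1.0e+00]
0 [-0.022, 0.0005, 0.0024] [0, 0, np.float64(-0.09)]
1 [-0.022, 0.0005, 0.0024] [0, 0, np.float64(-0.09)]
2 [-0.022, 0.0005, 0.0024] [0, 0, np.float64(-0.09)]
3 [-0.022, 0.0004, 0.0024] [0, 0, np.float64(-0.09)]
4 [-0.022, 0.0004, 0.0024] [0, 0, np.float64(-0.09)]
5 [-0.022, 0.0004, 0.0024] [0, 0, np.float64(-0.09)]
6 [-0.022, 0.0003, 0.0024] [0, 0, np.float64(-0.09)]
7 [-0.022, 0.0003, 0.0024] [0, 0, np.float64(-0.09)]
8 [-0.022, 0.0003, 0.0024] [0, 0, np.float64(-0.09)]
9 [-0.022, 0.0002, 0.0024] [0, 0, np.float64(-0.09)]
tilt fix twist deg (tool) [ 0.22 -0.02  0.  ]
```

View pics/top2.png

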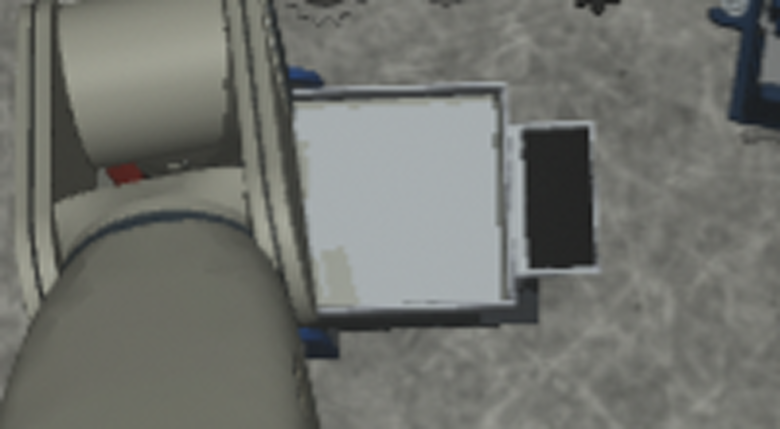

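>>> send_rows --rows '[{"offset": [-0.022, 0, 0], "twist": [0, 0, -0.1]}, {"offset": [-0.022, 0, 0], "twist": [0, 0, -0.1]}, {"offset": [-0.022, 0, 0], "twist": [0, 0, -0.1]}, {"offset": [-0.022, 0, 0], "twist": [0, 0, -0.1]}, {"offset": [-0.022, 0, 0], "twist": [0, 0, -0.1]}]' --gripper 0.0

```text
t: 8.75
ee_pos: [505.7, 21.9, 372.9]
orientation: [2.134, 2.304, 0.005]
ft_force: [0.2, 0.2, 0.4]
width: 56.4
```

>>> send_rows --rows '[{"offset": [-0.022, 0, 0], "twist": [0, 0, -0.1]}, {"offset": [-0.022, 0, 0], "twist": [0, 0, -0.1]}, {"offset": [-0.022, 0, 0], "twist": [0, 0, -0.1]}, {"offset": [-0.02, 0, 0], "twist": [0, 0, -0.1]}, {"offset": [-0.005, 0, 0], "twist": [0, 0, -0.1]}]'

```text
t: 9.17
ee_pos: [511.5, -75.3, 369.7]
orientation: [-2.125, -2.311, -0.0]
ft_force: [0.0, 0.1, -0.4]
width: 23.0
```

```bash
python3 plan.py 518 -88 325 4.4
python3 - <<'E'
from h import *
im,d=optics.get_image("top"); cv2.imwrite("pics/top3.png",cv2.resize(im[150:260,120:320],None,fx=3.9,fy=3.9,interpolation=cv2.INTER_CUBIC))
E
```

```text
t 9.17 tcp [511.5 -75.3 369.7] F [ 0.01  0.08 -0.42] w 23.0
jaw now 4.81 world turn -0.41 -> tool z twist 0.41
offset in current tool [-13.3   5.5  44.7] tool axis z [-0.0018  0.0017 -1.    ]
0 [-0.0027, 0.0011, 0.0089] [0, 0, np.float64(0.08)]
1 [-0.0027, 0.0011, 0.0089] [0, 0, np.float64(0.08)]
2 [-0.0027, 0.0011, 0.0089] [0, 0, np.float64(0.08)]
3 [-0.0026, 0.0011, 0.0089] [0, 0, np.float64(0.08)]
4 [-0.0026, 0.0011, 0.0089] [0, 0, np.float64(0.08)]
tilt fix twist deg (tool) [-0.09 -0.1   0.  ]
```

View pics/top3.png

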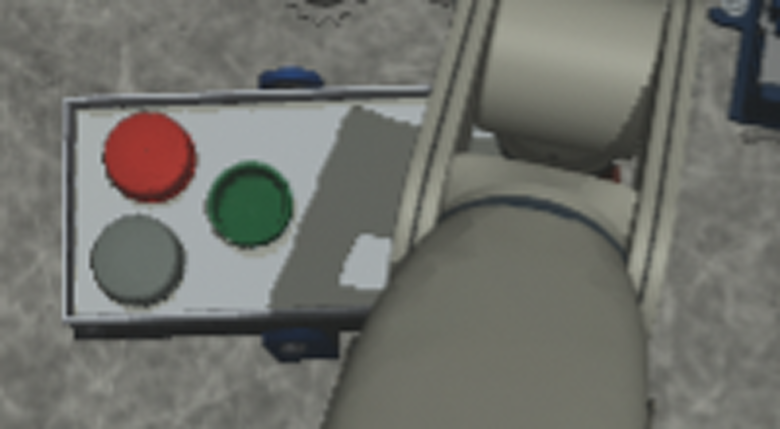

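The green cap lies on the liner at crop (250,204), clear of red (150,157) and grey (138,260), on the upper side of the hinge line (about column 290). Next I move above the pad.

>>> send_rows --rows '[{"offset": [-0.003, 0.001, 0.008], "twist": [0, 0, 0]}, {"offset": [-0.003, 0.001, 0.009], "twist": [0, 0, 0]}, {"offset": [-0.003, 0.001, 0.009], "twist": [0, 0, 0]}, {"offset": [-0.003, 0.001, 0.008], "twist": [0, 0, 0]}, {"offset": [0, 0.001, 0.004], "twist": [0, 0, 0]}]'

```text
t: 9.63
ee_pos: [517.2, -84.8, 327.2]
orientation: [-2.122, -2.31, 0.0]
ft_force: [-0.2, -0.8, -1.4]
width: 0.5
```

>>> send_rows --rows '[{"offset": [0, 0, 0.001], "twist": [0, 0, 0]}, {"offset": [0, 0, 0.001], "twist": [0, 0, 0]}, {"offset": [0, 0, 0], "twist": [0, 0, 0]}, {"offset": [0, 0, 0], "twist": [0, 0, 0]}, {"offset": [0, 0, 0], "twist": [0, 0, 0]}]'

```text
t: 10.05
ee_pos: [517.1, -83.3, 322.7]
orientation: [-2.118, -2.31, 0.003]
ft_force: [0.6, -0.0, -0.6]
width: 0.5
```

```bash
python3 plan.py 518 -88 302 4.4
```

```text
t 10.05 tcp [517.1 -83.3 322.7] F [ 0.65 -0.04 -0.57] w 0.5
jaw now 4.98 world turn -0.58 -> tool z twist 0.58
offset in current tool [-4.9  0.6 20.7] tool axis z [-0.0071  0.0038 -1.    ]
0 [-0.001, 0.0001, 0.0041] [0, 0, np.float64(0.12)]
1 [-0.001, 0.0001, 0.0041] [0, 0, np.float64(0.12)]
2 [-0.001, 0.0001, 0.0041] [0, 0, np.float64(0.12)]
3 [-0.001, 0.0001, 0.0041] [0, 0, np.float64(0.12)]
4 [-0.001, 0.0001, 0.0041] [0, 0, np.float64(0.12)]
tilt fix twist deg (tool) [-0.39 -0.25  0.  ]
```

>>> send_rows --rows '[{"offset": [-0.0015, 0, 0.003], "twist": [0, 0, 0]}, {"offset": [-0.0015, 0, 0.003], "twist": [0, 0, 0]}, {"offset": [-0.0015, 0, 0.003], "twist": [0, 0, 0]}, {"offset": [-0.001, 0, 0.003], "twist": [0, 0, 0]}, {"offset": [0, 0, 0.002], "twist": [0, 0, 0]}]'

```text
t: 10.47
ee_pos: [518.0, -89.3, 309.1]
orientation: [-2.12, -2.312, 0.0]
ft_force: [-0.3, -0.4, -0.1]
width: 0.4
```

>>> send_rows --rows '[{"offset": [0, 0, 0.001], "twist": [0, 0, 0]}, {"offset": [0, 0, 0.001], "twist": [0, 0, 0]}, {"offset": [0, 0, 0.001], "twist": [0, 0, 0]}, {"offset": [0, 0, 0.001], "twist": [0, 0, 0]}, {"offset": [0, 0, 0.001], "twist": [0, 0, 0]}]'

```text
t: 10.88
ee_pos: [517.8, -89.5, 302.9]
orientation: [-2.12, -2.311, 0.001]
ft_force: [0.1, 0.2, 0.4]
width: 0.5
```

>>> send_rows --rows '[{"offset": [0, 0, 0.001], "twist": [0, 0, 0]}, {"offset": [0, 0, 0.001], "twist": [0, 0, 0]}, {"offset": [0, 0, 0.001], "twist": [0, 0, 0]}, {"offset": [0, 0, 0.001], "twist": [0, 0, 0]}, {"offset": [0, 0, 0.001], "twist": [0, 0, 0]}]'

```text
t: 11.3
ee_pos: [517.8, -89.5, 298.2]
orientation: [-2.119, -2.312, 0.001]
ft_force: [-0.4, -0.4, 1.9]
width: 0.4
```

>>> send_rows --rows '[{"offset": [0, 0, 0.002], "twist": [0, 0, 0]}, {"offset": [0, 0, 0.002], "twist": [0, 0, 0]}, {"offset": [0, 0, 0.002], "twist": [0, 0, 0]}, {"offset": [0, 0, 0.002], "twist": [0, 0, 0]}, {"offset": [0, 0, 0.002], "twist": [0, 0, 0]}]'

```text
t: 11.72
ee_pos: [517.7, -89.3, 287.7]
orientation: [-2.12, -2.312, 0.0]
ft_force: [-0.9, 1.0, 4.4]
width: 0.4
```

>>> send_rows --rows '[{"offset": [0, 0, 0.002], "twist": [0, 0, 0]}, {"offset": [0, 0, 0.002], "twist": [0, 0, 0]}, {"offset": [0, 0, 0.002], "twist": [0, 0, 0]}, {"offset": [0.0005, 0, 0.002], "twist": [0, 0, 0]}, {"offset": [0.0005, 0, 0.002], "twist": [0, 0, 0]}]'

```text
t: 12.13
ee_pos: [517.6, -88.2, 276.5]
orientation: [-2.119, -2.312, 0.001]
ft_force: [-0.7, -1.8, 3.0]
width: 0.4
```

>>> send_rows --rows '[{"offset": [0, 0, 0.002], "twist": [0, 0, 0]}, {"offset": [0, 0, 0.002], "twist": [0, 0, 0]}, {"offset": [0.0005, 0, 0.002], "twist": [0, 0, 0]}, {"offset": [0.0005, 0, 0.002], "twist": [0, 0, 0]}, {"offset": [0.0005, 0, 0.002], "twist": [0, 0, 0]}]'

```text
t: 12.55
ee_pos: [517.5, -86.7, 265.5]
orientation: [-2.12, -2.312, 0.001]
ft_force: [-1.1, -1.7, 4.3]
width: 0.5
```

>>> send_rows --rows '[{"offset": [0.0005, 0, 0.002], "twist": [0, 0, 0]}, {"offset": [0.0005, 0, 0.002], "twist": [0, 0, 0]}, {"offset": [0.0005, 0, 0.002], "twist": [0, 0, 0]}, {"offset": [0.0005, 0, 0.0015], "twist": [0, 0, 0]}, {"offset": [0.0003, 0, 0.001], "twist": [0, 0, 0]}]'

```text
t: 12.97
ee_pos: [517.4, -84.6, 255.9]
orientation: [-2.12, -2.313, 0.001]
ft_force: [-1.1, -1.4, 4.0]
width: 0.6
```

>>> send_rows --rows '[{"offset": [0.0003, 0, 0.001], "twist": [0, 0, 0]}, {"offset": [0.0003, 0, 0.001], "twist": [0, 0, 0]}, {"offset": [0.0003, 0, 0.001], "twist": [0, 0, 0]}, {"offset": [0.0003, 0, 0.001], "twist": [0, 0, 0]}, {"offset": [0.0003, 0, 0.001], "twist": [0, 0, 0]}]'

```text
t: 13.38
ee_pos: [517.2, -83.1, 250.5]
orientation: [-2.12, -2.314, 0.002]
ft_force: [-0.9, -1.5, 4.0]
width: 0.5
```

>>> send_rows --rows '[{"offset": [0.0003, 0, 0.001], "twist": [0, 0, 0]}, {"offset": [0.0003, 0, 0.001], "twist": [0, 0, 0]}, {"offset": [0.0003, 0, 0.001], "twist": [0, 0, 0]}, {"offset": [0.0003, 0, 0.001], "twist": [0, 0, 0]}, {"offset": [0.0003, 0, 0.001], "twist": [0, 0, 0]}]'

```text
t: 13.8
ee_pos: [517.1, -81.6, 245.0]
orientation: [-2.12, -2.314, 0.002]
ft_force: [-2.6, -2.2, 4.0]
width: 0.5
```

>>> send_rows --rows '[{"offset": [0.0002, 0, 0.001], "twist": [0, 0, 0]}, {"offset": [0.0002, 0, 0.001], "twist": [0, 0, 0]}, {"offset": [0.0002, 0, 0.001], "twist": [0, 0, 0]}, {"offset": [0.0002, 0, 0.001], "twist": [0, 0, 0]}, {"offset": [0.0002, 0, 0.001], "twist": [0, 0, 0]}]'

```text
t: 14.22
ee_pos: [517.0, -80.1, 239.5]
orientation: [-2.12, -2.313, 0.001]
ft_force: [-1.0, -0.3, 4.0]
width: 0.1
```

>>> send_rows --rows '[{"offset": [0.0002, 0, 0.001], "twist": [0, 0, 0]}, {"offset": [0.0002, 0, 0.001], "twist": [0, 0, 0]}, {"offset": [0.0002, 0, 0.001], "twist": [0, 0, 0]}, {"offset": [0.0002, 0, 0.001], "twist": [0, 0, 0]}, {"offset": [0.0002, 0, 0.001], "twist": [0, 0, 0]}]'

```text
t: 14.63
ee_pos: [516.8, -78.5, 234.0]
orientation: [-2.12, -2.312, 0.0]
ft_force: [-1.7, 0.3, 4.8]
width: 0.7
```

>>> send_rows --rows '[{"offset": [0.0003, 0, 0.001], "twist": [0, 0, 0]}, {"offset": [0.0003, 0, 0.001], "twist": [0, 0, 0]}, {"offset": [0.0003, 0, 0.001], "twist": [0, 0, 0]}, {"offset": [0.0003, 0, 0.001], "twist": [0, 0, 0]}, {"offset": [0.0003, 0, 0.001], "twist": [0, 0, 0]}]'

```text
t: 15.05
ee_pos: [516.7, -76.5, 228.5]
orientation: [-2.12, -2.312, -0.0]
ft_force: [-0.9, -0.0, 8.3]
width: 0.2
```

>>> send_rows --rows '[{"offset": [0.0001, 0, 0.0005], "twist": [0, 0, 0]}, {"offset": [0.0001, 0, 0.0005], "twist": [0, 0, 0]}, {"offset": [0.0001, 0, 0.0005], "twist": [0, 0, 0]}, {"offset": [0, 0, 0.0005], "twist": [0, 0, 0]}, {"offset": [0, 0, 0.0005], "twist": [0, 0, 0]}]'

```text
t: 15.47
ee_pos: [516.8, -76.4, 228.3]
orientation: [-2.12, -2.313, 0.0]
ft_force: [-3.9, 1.0, 12.0]
width: 0.6
```

>>> send_rows --rows '[{"offset": [0, 0, 0.0003], "twist": [0, 0, 0]}, {"offset": [0, 0, 0.0003], "twist": [0, 0, 0]}, {"offset": [0, 0, 0.0003], "twist": [0, 0, 0]}, {"offset": [0, 0, 0.0003], "twist": [0, 0, 0]}, {"offset": [0, 0, 0.0003], "twist": [0, 0, 0]}]'

```text
t: 15.88
ee_pos: [516.7, -76.4, 228.4]
orientation: [-2.12, -2.313, -0.0]
ft_force: [-2.5, 0.1, 8.6]
width: 0.8
```

Run:
```python
from h import *
for c in ("scene",):
    im,d=optics.get_image(c); cv2.imwrite("pics/scene1.png",cv2.resize(im[110:290,130:350],None,fx=3.3,fy=3.3,interpolation=cv2.INTER_CUBIC))
print(ctrl.get_obs()["ft_force"])
```

```text
[-2.64150636  0.26331879  8.5732487 ]
```

View pics/scene1.png

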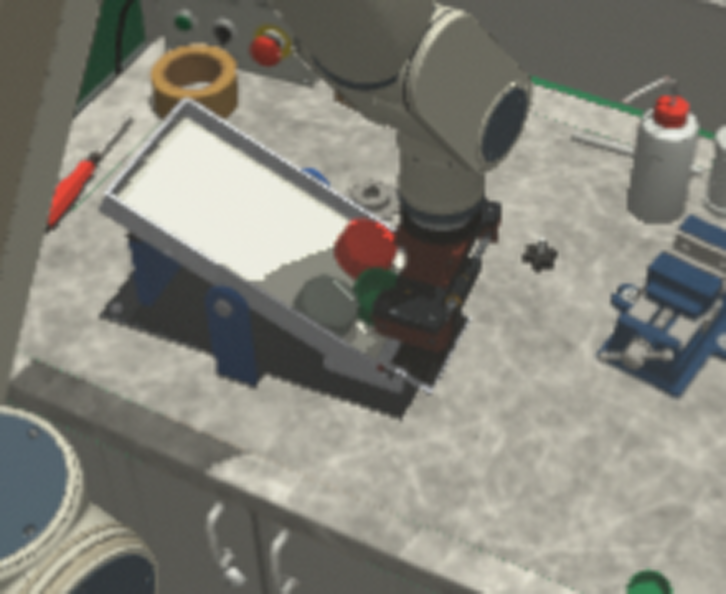

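All three caps are at the pad end: red (365,248), grey (325,303), green (378,295). I hold for about another 1.2 s.

>>> send_rows --rows '[{"offset": [0, 0, 0.0005], "twist": [0, 0, 0]}, {"offset": [0, 0, 0.0005], "twist": [0, 0, 0]}, {"offset": [0, 0, 0.0005], "twist": [0, 0, 0]}, {"offset": [0, 0, 0.0005], "twist": [0, 0, 0]}, {"offset": [0, 0, 0.0005], "twist": [0, 0, 0]}]'

```text
t: 16.35
ee_pos: [516.6, -76.3, 228.3]
orientation: [-2.12, -2.313, -0.0]
ft_force: [-3.0, 1.9, 12.2]
width: 0.3
```

>>> send_rows --rows '[{"offset": [0, 0, 0.0005], "twist": [0, 0, 0]}, {"offset": [0, 0, 0.0005], "twist": [0, 0, 0]}, {"offset": [0, 0, 0.0005], "twist": [0, 0, 0]}, {"offset": [0, 0, 0.0005], "twist": [0, 0, 0]}, {"offset": [0, 0, 0.0005], "twist": [0, 0, 0]}]'

```text
t: 16.77
ee_pos: [516.6, -76.3, 228.3]
orientation: [-2.12, -2.314, -0.0]
ft_force: [-2.1, 0.1, 12.1]
width: 0.5
```

>>> send_rows --rows '[{"offset": [0, 0, 0.0005], "twist": [0, 0, 0]}, {"offset": [0, 0, 0.0005], "twist": [0, 0, 0]}, {"offset": [0, 0, 0.0005], "twist": [0, 0, 0]}, {"offset": [0, 0, 0.0005], "twist": [0, 0, 0]}, {"offset": [0, 0, 0.0005], "twist": [0, 0, 0]}]'

```text
t: 17.18
ee_pos: [516.5, -76.3, 228.3]
orientation: [-2.12, -2.314, -0.001]
ft_force: [-3.5, 1.4, 12.3]
width: 0.4
```

>>> send_rows --rows '[{"offset": [-0.0003, 0, -0.001], "twist": [0, 0, 0]}, {"offset": [-0.0006, 0, -0.0015], "twist": [0, 0, 0]}, {"offset": [-0.0008, 0, -0.002], "twist": [0, 0, 0]}, {"offset": [-0.0008, 0, -0.002], "twist": [0, 0, 0]}, {"offset": [-0.0008, 0, -0.002], "twist": [0, 0, 0]}]'

```text
t: 17.6
ee_pos: [516.7, -79.7, 237.1]
orientation: [-2.12, -2.314, -0.001]
ft_force: [-1.4, 1.0, 4.8]
width: 0.5
```

>>> send_rows --rows '[{"offset": [-0.0007, 0, -0.002], "twist": [0, 0, 0]}, {"offset": [-0.0007, 0, -0.002], "twist": [0, 0, 0]}, {"offset": [-0.0007, 0, -0.002], "twist": [0, 0, 0]}, {"offset": [-0.0007, 0, -0.002], "twist": [0, 0, 0]}, {"offset": [-0.0007, 0, -0.002], "twist": [0, 0, 0]}]'

```text
t: 18.02
ee_pos: [517.1, -83.3, 248.1]
orientation: [-2.12, -2.313, -0.001]
ft_force: [0.1, 2.0, 3.8]
width: 1.0
```

>>> send_rows --rows '[{"offset": [-0.0005, 0, -0.002], "twist": [0, 0, 0]}, {"offset": [-0.0005, 0, -0.002], "twist": [0, 0, 0]}, {"offset": [-0.0005, 0, -0.002], "twist": [0, 0, 0]}, {"offset": [-0.0005, 0, -0.002], "twist": [0, 0, 0]}, {"offset": [-0.0005, 0, -0.002], "twist": [0, 0, 0]}]'

```text
t: 18.43
ee_pos: [517.3, -86.1, 259.2]
orientation: [-2.12, -2.313, -0.001]
ft_force: [-1.2, 1.6, 3.2]
width: 0.4
```

>>> send_rows --rows '[{"offset": [-0.0004, 0, -0.002], "twist": [0, 0, 0]}, {"offset": [-0.0004, 0, -0.002], "twist": [0, 0, 0]}, {"offset": [-0.0003, 0, -0.002], "twist": [0, 0, 0]}, {"offset": [-0.0003, 0, -0.002], "twist": [0, 0, 0]}, {"offset": [-0.0003, 0, -0.002], "twist": [0, 0, 0]}]'

```text
t: 18.85
ee_pos: [517.5, -88.0, 270.2]
orientation: [-2.12, -2.313, -0.001]
ft_force: [-0.9, 1.5, 2.9]
width: 0.7
```

>>> send_rows --rows '[{"offset": [-0.0002, 0, -0.002], "twist": [0, 0, 0]}, {"offset": [-0.0002, 0, -0.002], "twist": [0, 0, 0]}, {"offset": [-0.0002, 0, -0.002], "twist": [0, 0, 0]}, {"offset": [0, 0, -0.002], "twist": [0, 0, 0]}, {"offset": [0, 0, -0.002], "twist": [0, 0, 0]}]'

```text
t: 19.27
ee_pos: [517.5, -89.0, 281.2]
orientation: [-2.12, -2.314, -0.0]
ft_force: [-0.8, 0.2, 2.4]
width: 0.6
```

>>> send_rows --rows '[{"offset": [0, 0, -0.0015], "twist": [0, 0, 0]}, {"offset": [0, 0, -0.0015], "twist": [0, 0, 0]}, {"offset": [0, 0, -0.001], "twist": [0, 0, 0]}, {"offset": [0, 0, -0.001], "twist": [0, 0, 0]}, {"offset": [0, 0, -0.001], "twist": [0, 0, 0]}]'

```text
t: 19.68
ee_pos: [517.6, -89.4, 288.0]
orientation: [-2.12, -2.314, 0.0]
ft_force: [0.1, 0.4, 1.4]
width: 0.5
```

>>> send_rows --rows '[{"offset": [0, 0, -0.001], "twist": [0, 0, 0]}, {"offset": [0, 0, -0.001], "twist": [0, 0, 0]}, {"offset": [0, 0, -0.001], "twist": [0, 0, 0]}, {"offset": [0, 0, -0.001], "twist": [0, 0, 0]}, {"offset": [0, 0, -0.001], "twist": [0, 0, 0]}]'

```text
t: 20.1
ee_pos: [517.6, -89.5, 293.4]
orientation: [-2.12, -2.314, 0.001]
ft_force: [-1.2, -0.2, 2.5]
width: 0.3
```

>>> send_rows --rows '[{"offset": [0, 0, -0.001], "twist": [0, 0, 0]}, {"offset": [0, 0, -0.001], "twist": [0, 0, 0]}, {"offset": [0, 0, -0.001], "twist": [0, 0, 0]}, {"offset": [0, 0, -0.001], "twist": [0, 0, 0]}, {"offset": [0, 0, -0.001], "twist": [0, 0, 0]}]'

```text
t: 20.52
ee_pos: [517.6, -89.6, 298.9]
orientation: [-2.12, -2.314, 0.001]
ft_force: [-0.5, 0.3, 3.0]
width: 0.6
```

>>> send_rows --rows '[{"offset": [0, 0, -0.001], "twist": [0, 0, 0]}, {"offset": [0, 0, -0.001], "twist": [0, 0, 0]}, {"offset": [0, 0, -0.001], "twist": [0, 0, 0]}, {"offset": [0, 0, -0.001], "twist": [0, 0, 0]}, {"offset": [0, 0, -0.001], "twist": [0, 0, 0]}]'

```text
t: 20.93
ee_pos: [517.6, -89.4, 304.1]
orientation: [-2.12, -2.314, 0.001]
ft_force: [-0.3, 0.2, 0.3]
width: 0.5
```

>>> send_rows --rows '[{"offset": [0, 0, -0.001], "twist": [0, 0, 0]}, {"offset": [0, 0, -0.001], "twist": [0, 0, 0]}, {"offset": [0, 0, -0.002], "twist": [0, 0, 0]}, {"offset": [0, 0, -0.002], "twist": [0, 0, 0]}, {"offset": [0, 0, -0.002], "twist": [0, 0, 0]}]'

```text
t: 21.35
ee_pos: [517.4, -89.3, 312.2]
orientation: [-2.119, -2.313, 0.001]
ft_force: [0.6, 0.8, -0.3]
width: 0.1
```

>>> send_rows --rows '[{"offset": [0, 0, -0.01], "twist": [0, 0, 0]}, {"offset": [0, 0, -0.02], "twist": [0, 0, 0]}, {"offset": [0, 0, -0.03], "twist": [0, 0, 0]}, {"offset": [0, 0, -0.03], "twist": [0, 0, 0]}, {"offset": [-0.02, 0, -0.02], "twist": [0, 0, 0]}]'

```text
t: 21.77
ee_pos: [517.9, -107.6, 424.3]
orientation: [-2.11, -2.308, 0.009]
ft_force: [1.3, 0.2, -1.1]
width: 0.3
```

>>> send_rows --rows '[{"offset": [-0.03, 0, 0], "twist": [0, 0, 0]}, {"offset": [-0.035, 0, 0], "twist": [0, 0, 0]}, {"offset": [-0.035, 0, 0], "twist": [0, 0, 0]}, {"offset": [-0.035, 0, 0], "twist": [0, 0, 0]}, {"offset": [-0.03, 0, 0], "twist": [0, 0, 0]}]'

```text
t: 22.18
ee_pos: [534.1, -275.3, 436.8]
orientation: [2.111, 2.326, 0.002]
ft_force: [0.3, -0.5, 0.7]
width: 0.4
```

Run:
```python
from h import *
print(ctrl.get_obs()["ee_pos"])
info=optics.camera_info("top")
im,d=optics.get_image("top"); cv2.imwrite("pics/top4.png",cv2.resize(im[120:260,120:320],None,fx=3.9,fy=3.9,interpolation=cv2.INTER_CUBIC))
C=cloud(info,d); reg=(C[...,0]>450)&(C[...,0]<550)
for y0 in (-90,-20,60,120,220):
    m=reg&(abs(C[...,1]-y0)<12); print(y0,np.nanmedian(C[m][:,2]))
```

```text
[ 534.09256112 -275.30901459  436.78121516]
-90 118.83248982839007
-20 121.80345032658602
60 119.87420520578212
120 119.37202941175042
220 119.66827423076347
```

View pics/top4.png

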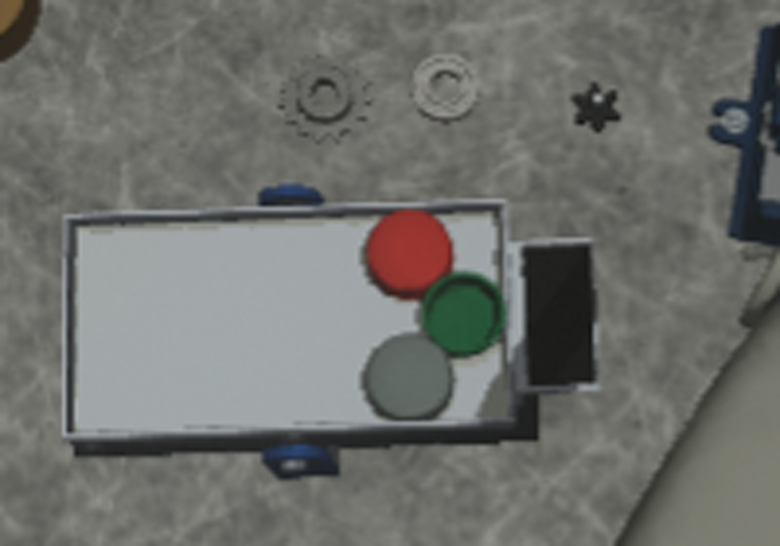

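The tray is level and all three caps are at the pad end: red (410,253), green (462,314), grey (408,377), with the hinge line near column 291. The bystanders are where they were. I settle the arm and hand in.

>>> send_rows --rows '[{"offset": [0, 0, -0.002], "twist": [0, 0, 0]}, {"offset": [0, 0, -0.001], "twist": [0, 0, 0]}, {"offset": [0, 0, 0], "twist": [0, 0, 0]}, {"offset": [0, 0, 0], "twist": [0, 0, 0]}, {"offset": [0, 0, 0], "twist": [0, 0, 0]}]'

```text
t: 22.65
ee_pos: [533.8, -279.5, 442.3]
orientation: [2.114, 2.318, 0.001]
ft_force: [-0.4, 0.8, -0.3]
width: 0.8
```

```bash
python3 -c "
from workcell import ctrl
print(ctrl.close_job())"
```

```text
the job is handed in; nothing more can be done
None
```

The job is done and was handed in at about 22.7 s of the 72 s allowed; no verdict was reported.

- **Placing:** I laid the larger green cap on the liner about 27 mm from the hinge, on the half away from the pad. The camera showed it clear of the red and grey caps.
- **Pressing:** The pad took about 4 N on the way down. The stop showed as a clear rise at a drop of about 73 mm, roughly 0.39 rad. I held it there at 8.6 to 12.3 N for about 2 s, and the scene camera showed all three caps at the pad end. No reading on the pad passed 12.3 N, but force is only reported at the end of each call.
- **Easing up:** I let the tray rise at about 12 to 26 mm/s at the pad, with the tool still in contact until close to level.

**Last checks:** The depth readings put the liner at 119 to 122 mm and the pad at 119 mm, so the tray is level. The red and grey caps sit about 80 mm past the hinge on the pad side, and green further still. The sprocket, bearing and knob look unmoved, and the arm is clear of everything.

**One thing went wrong:** While I was going down for the green cap, the open gripper overshot and touched the bench with about 50 N at the wrist. That is under the 120 N wrist limit. It is above 40 N, but that limit is for the arm and gripper body, and only the fingertips should have touched. I backed off at once and nothing was displaced.

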